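# Return serviced second stages to their job trays

### The arm

A 6-joint arm with a two-finger parallel gripper is mounted at the origin on the work surface. World frame = base frame: x ahead of the robot, y to its left, z up, the work surface at z = 0. Lengths are in m, angles in rad, forces in N, time in s.
With the tool pointing down it reaches from about 0.35 to 0.85 m from the base axis. Payload 8.1 kg.
Tool frame: the origin (TCP) lies on the centre line of the jaws, within the pads' length; the fingertips stand 25 mm ahead of it and the grasp point (between the pads) lies 6 mm ahead of it; z points along the fingers, y is the line along which they close (so a half turn about z gives the same grasp; the last joint's range is limited). The gripper opens to 85 mm and grips with 20 to 120 N. Pads are 22 mm wide; open, the fingers measure 114 mm over their backs; the gripper's body (76 mm by 85 mm) begins 54 mm behind the grasp point. The pads swing forward as they close: fully open they stand 13 mm farther back than shut.
Start: joints at [1.046, 0.13, 1.488, -0, 1.523, -0.085], TCP at [0.255, 0.543, 0.256] pointing down, gripper open.
Joint ranges: [-2.96, 2.96], [-0.89, 2.26], [0.02, 2.5], [-1.34, 4.48], [0, 2.73], [-2.66, 2.66]. Speed limits (rad/s): [2.39, 2.39, 2.79, 3.14, 3.14, 3.14].

### API

Orientations are given as a unit quaternion [x, y, z, w].
In Python, from rig import r gives the robot as it stands.
- The arm moves only by the tool drive_tool, never from a script. Its argument "steps" is text: rows parted by semicolons, each of 5 numbers parted by spaces: the shift along the world's x, y, z in m, then the turn about the world's z in degrees, then the opening, from 0 (shut) to 1 (fully open). In form: x y z spin fingers; .... A call has 1 to 20 rows; each row shifts and turns the commanded pose from where the row before left it; what a row does not reach is not made up. A row lasts 1/8 s, in which the tool goes at most 62.5 mm and 10.7 degrees, less where a joint would pass 70% of its speed; a pose out of reach is approached as far as the arm can. A call with a gripper value outside its range is refused whole. The fingers move at their own pace and stop on an object; "grip_force" is the grip in N (left out, the last holds). Time passes only in rows, so rows that do not move let the fingers close. It gives the time, the measured TCP pose, the force, the opening and the grip force at its end, in the units of the state.
- r.get_obs(): the state, without advancing time (a new reading comes with each control period).
- r.camera(name): name is "side" or "top"; returns a dict with "color" (400x640x3 uint8, red, green, blue), "z_map" (400x640 float32, m along the optical axis (not along the pixel's ray), 0 where there is no reading), "fx", "fy", "cx", "cy" (pixels), "world_to_cam" (4x4, takes a point from world to camera coordinates). Camera axes: x right, y up, looking along -z (the intrinsics and any distortion apply to the point x, -y, -z); pixel columns grow to the right and rows downward; lengths in m; the calibration is good to about 2 mm. A picture is of the moment at which its call begins.
- r.hand_in(): hands the job in; it is judged then, once.
The state is a dict: "t": time; "q": joint angles; "joint_vel": joint speeds; "effort": joint torques, N m; "tcp_pos": TCP position; "ee_rot": TCP orientation; "ft_force": force on the tool from outside, world axes, zero at the start; "torque": the same for the moment, N m; "grip_width": finger opening in m; "finger_force": force on a finger pad.
Only numpy, scipy, OpenCV 4.12 (cv2) and the standard library are available. Lean on these libraries where they do the work, as an engineer would, in place of code of your own. Each camera call takes 0.05 s, during which the arm holds its last target. There are 200 camera calls.

### The job

The three finished second stages on the slotted stand (black, yellow and blue, with their purge covers on) go back to their sets: put each into the job tray whose first stage has caps of the same colour, set down gently, cover up, in the middle of the tray's empty compartment. Leave the opened yellow second stage without a cover in the stand, and do not disturb the torque adapter or the mouthpiece clamp.

Things in the scene. Friction and masses are not known exactly. Their poses are not given: they have to be found in the camera images.
- black_stage_center (a point): Finished matte black second stage, purge cover up, 60 mm high. Point: cover axis, half-way up. z up, +y inlet, -x exhaust tee. Oval case 54 (x, flats to grip) x 66 mm, from 10 below to 24 above the point; inlet to y +51, plug to -39, both 7 above. Flat feet 30 below the point: spigot 20 x 30, tee 60 wide (x -44 to -21, 16 high). Spigot hangs in a slot: lift straight up.
- yellow_stage_center (a point): Finished safety yellow second stage, purge cover up, 60 mm high. Point: cover axis, half-way up. z up, +y inlet, -x exhaust tee. Oval case 54 (x, flats to grip) x 66 mm, from 10 below to 24 above the point; inlet to y +51, plug to -39, both 7 above. Flat feet 30 below the point: spigot 20 x 30, tee 60 wide (x -44 to -21, 16 high). Spigot hangs in a slot: lift straight up.
- blue_stage_center (a point): Finished cobalt blue second stage, purge cover up, 60 mm high. Point: cover axis, half-way up. z up, +y inlet, -x exhaust tee. Oval case 54 (x, flats to grip) x 66 mm, from 10 below to 24 above the point; inlet to y +51, plug to -39, both 7 above. Flat feet 30 below the point: spigot 20 x 30, tee 60 wide (x -44 to -21, 16 high). Spigot hangs in a slot: lift straight up.
- open_stage_center (a point): Second stage still opened for service: yellow case, same size and axes, but no purge cover: one looks into its round dark hollow with brass barrel and steel lever. Point 30 mm above its underside. In a slot of the stand; stays there.
- black_tray_bay (a point): Fixed grey job tray; its far part holds a chromed first stage with matte black dust cap and end cap (x +80 to +130 mm of the point, top 55 mm above the worktop). Point: middle of the EMPTY compartment, on its pale floor, 5 mm above the worktop. Inside 114 (x) x 122 mm (y), walls 4 mm thick, 15 mm above the floor. z up.
- yellow_tray_bay (a point): Fixed grey job tray; its far part holds a chromed first stage with safety yellow dust cap and end cap (x +80 to +130 mm of the point, top 55 mm above the worktop). Point: middle of the EMPTY compartment, on its pale floor, 5 mm above the worktop. Inside 114 (x) x 122 mm (y), walls 4 mm thick, 15 mm above the floor. z up.
- blue_tray_bay (a point): Fixed grey job tray; its far part holds a chromed first stage with cobalt blue dust cap and end cap (x +80 to +130 mm of the point, top 55 mm above the worktop). Point: middle of the EMPTY compartment, on its pale floor, 5 mm above the worktop. Inside 114 (x) x 122 mm (y), walls 4 mm thick, 15 mm above the floor. z up.
- stand_top (a point): Polished aluminium stand, fixed, 410 mm long (y), 50 high. Point: on its upper face, mid-length. Comb bar x -16 to +26 mm, 8 thick, four slots at y -150, -50, 50, 150, 38 wide, open to -x; second stages hang in them by the back of the case, tops 40 mm above the bar. Base plate 90 mm deep.
- torque_adapter_center (a point): Stainless torque adapter, loose bystander, standing: flange 34 mm dia below, 21 mm dia shaft, 34 mm high. Point half-way up.
- mouthpiece_clamp_center (a point): White nylon mouthpiece clamp, loose bystander: ring 38 mm dia with a ratchet tongue, 9 mm high, lying flat. Point in the ring's middle, half-way up.

How it is judged:
By the outcome, as a careful person would: the job done as asked, in the order asked, and still so for the second after the job is handed in, with the robot touching nothing.
It also fails if it takes over 83 s, if anything falls off the work surface, if the arm or the gripper's body presses on something with over 40 N, if the wrist force passes 120 N, or if a joint passes its speed limit or range.

## Working session

There is one attempt and no reset: what is moved stays moved. The work goes in short steps, Python scripts to look and compute and a tool call to move; the robot and the scene stay as the last step left them, time stands still between calls to the robot, and variables do not carry over. Pictures are saved under pics/ and viewed, at most 14 in all, crops included, and the job is handed in when it is done.

Besides the shell and the picture viewer there is one more tool, called in YAML: its name, and indented under it one key for each argument. drive_tool: Moves the arm, as the interface text tells. Its arguments: {"type":"object","properties":{"steps":{"type":"string"},"grip_force":{"type":"number"}},"required":["steps"]}

```bash
mkdir -p pics; ls; cat > h.py <<'E'
import numpy as np, cv2
from rig import r
def snap(n):
    c=r.camera(n); cv2.imwrite
    return c
def save(c,f): cv2.imwrite('pics/'+f,c['color'][:,:,::-1])
def cloud(c):
    z=c['z_map']; v,u=np.mgrid[0:z.shape[0],0:z.shape[1]]
    P=np.stack([(u-c['cx'])/c['fx']*z,-(v-c['cy'])/c['fy']*z,-z,np.ones_like(z)],-1)
    W=P@np.linalg.inv(c['world_to_cam']).T
    W=W[...,:3]; W[z==0]=np.nan
    return W
def ray(c,u,v,h):
    M=np.linalg.inv(c['world_to_cam']); o=M[:3,3]
    d=M[:3,:3]@np.array([(u-c['cx'])/c['fx'],-(v-c['cy'])/c['fy'],-1])
    return o+d*(h-o[2])/d[2]
E
python3 - <<'E'
from h import *
for n in('top','side'):
    c=snap(n); save(c,n+'0.png'); np.savez(n+'0.npz',**c)
    print(n,c.keys(),np.linalg.inv(c['world_to_cam'])[:3].round(3),c['fx'],(c['z_map']==0).mean())
o=r.get_obs(); print(o)
E
```

```text
pics
top dict_keys(['color', 'z_map', 'fx', 'fy', 'cx', 'cy', 'world_to_cam']) [[-3.700e-02  9.780e-01 -2.030e-01  3.680e-01]
 [-9.990e-01 -3.700e-02  8.000e-03  1.300e-02]
 [ 1.000e-03  2.030e-01  9.790e-01  1.013e+00]] 371.3940380013149 0.00403515625
side dict_keys(['color', 'z_map', 'fx', 'fy', 'cx', 'cy', 'world_to_cam']) [[ 0.964  0.144 -0.223  0.338]
 [-0.265  0.527 -0.807 -0.708]
 [ 0.001  0.838  0.546  0.535]] 372.3473347609551 0.00394140625
{'t': 0.1, 'q': array([ 1.04560064e+00,  1.31078043e-01,  1.48919373e+00,  2.41398600e-06,
        1.52300870e+00, -8.54163711e-02]), 'joint_vel': array([ 0.00012487, -0.00148299, -0.00317363, -0.00046512,  0.00134742,
        0.00109513]), 'effort': array([ 2.63788888e-04, -5.70951033e+01, -5.01942194e+01, -1.65639422e-04,
        8.16765649e-03, -4.06879803e-05]), 'tcp_pos': array([0.25519813, 0.54250982, 0.25534102]), 'ee_rot': array([ 2.18121918e-01,  9.75921163e-01, -8.04520743e-04, -2.54816471e-04]), 'ft_force': array([-0.60494902,  0.56752895,  0.11899437]), 'torque': array([-0.01681174,  0.01964012, -0.02706067]), 'finger_force': 0.0, 'grip_width': 0.08545978402146037}
```

View pics/top0.png

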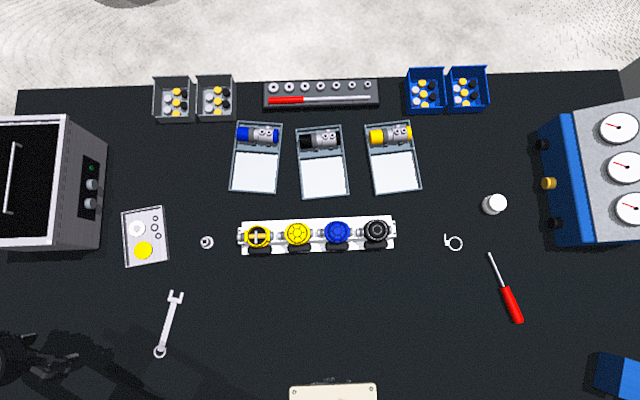

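View pics/side0.png

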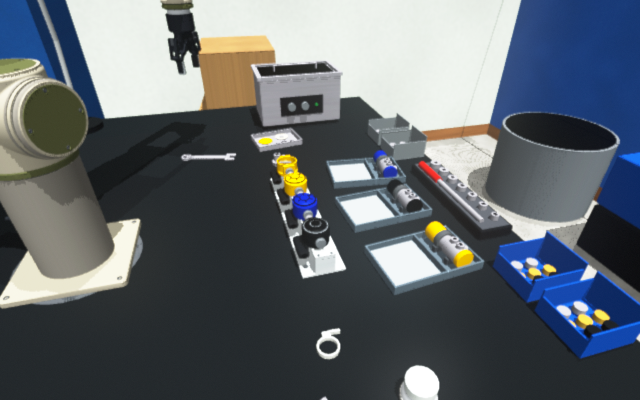

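Top view: stand with open yellow (257,236), yellow (297,234), blue (336,232), black (376,230). Trays: blue (257,155), black (323,162), yellow (394,157), with empty white floors nearer the robot.

```bash
cat > m.py <<'E'
from h import *
def floors(c):
    W=cloud(c); hsv=cv2.cvtColor(c['color'],cv2.COLOR_RGB2HSV)
    m=((hsv[...,2]>180)&(hsv[...,1]<60)&(abs(W[...,2]-.005)<.012)&(W[...,0]>.4)&(abs(W[...,1])<.3)).astype(np.uint8)
    for k in cv2.findContours(m,cv2.RETR_EXTERNAL,cv2.CHAIN_APPROX_NONE)[0]:
        if cv2.contourArea(k)<500: continue
        p=np.array([ray(c,u,v,.005)[:2] for u,v in k[:,0]],np.float32)
        print('floor',cv2.minAreaRect(p*1000))
def caps(c):
    W=cloud(c); H=W[...,2]
    # things high above bar (cover tops)
    m=((H>.078)&(H<.1)&(W[...,0]<.5)&(W[...,0]>.2)&(abs(W[...,1])<.3)).astype(np.uint8)
    for k in cv2.findContours(m,cv2.RETR_EXTERNAL,cv2.CHAIN_APPROX_NONE)[0]:
        if cv2.contourArea(k)<60: continue
        mm=cv2.drawContours(np.zeros_like(m),[k],-1,1,-1)>0
        (u,v),R=cv2.minEnclosingCircle(k)
        h=np.nanmedian(H[mm]); p=np.array([ray(c,a,b,h)[:2] for a,b in k[:,0]],np.float32)
        print('cap',(round(u),round(v)),'h',h.round(4),'ell',cv2.fitEllipse(p*1000),'mean',np.nanmean(W[mm],0).round(4),c['color'][mm].mean(0).round())
if __name__=='__main__':
    for n in('top','side'):
        c={k:v for k,v in np.load(n+'0.npz').items()}
        print(n); floors(c); caps(c)
        W=cloud(c);H=W[...,2]
        m=((abs(H-.05)<.005)&(W[...,0]>.2)&(W[...,0]<.45)&(abs(W[...,1])<.3))
        print('stand',cv2.minAreaRect((W[m][:,:2]*1000).astype(np.float32)),'bench z',np.nanmedian(H[(abs(H)<.02)]))
E
python3 m.py; python3 - <<'E'
from h import *
c=np.load('top0.npz'); i=c['color'][100:270,220:430,::-1]; cv2.imwrite('pics/crop0.png',cv2.resize(i,None,fx=3.5,fy=3.5,interpolation=cv2.INTER_CUBIC))
E
```

```text
top
floor ((524.2994995117188, 30.31195068359375), (21.06099510192871, 420.2240905761719), 0.9612023234367371)
floor ((649.705078125, 0.6068801879882812), (111.71443176269531, 124.71729278564453), 4.04302978515625)
floor ((671.1080322265625, 194.66812133789062), (120.75514221191406, 110.88855743408203), 83.58915710449219)
floor ((656.363525390625, -198.68614196777344), (111.34355926513672, 121.0599365234375), 5.308495044708252)
cap (258, 236) h 0.0837 ell ((479.1633605957031, 173.88482666015625), (45.784950256347656, 62.36356735229492), 0.2490292638540268) mean [0.4769 0.1729 0.0835] [222. 209.  14.]
cap (296, 232) h 0.0881 ell ((478.4220886230469, 73.68315124511719), (45.36968231201172, 68.35701751708984), 0.1544581949710846) mean [0.4785 0.0736 0.0875] [224. 212.   5.]
cap (338, 232) h 0.088 ell ((479.1142272949219, -26.663990020751953), (45.390708923339844, 66.62660217285156), 179.68795776367188) mean [ 0.4791 -0.0267  0.0876] [ 29.  63. 201.]
cap (374, 230) h 0.0879 ell ((479.0151062011719, -123.26400756835938), (43.28285217285156, 73.85697174072266), 0.6681413650512695) mean [ 0
[... 469 characters left out ...]
760726928711), 82.73759460449219)
cap (314, 228) h 0.0859 ell ((478.1127624511719, -133.8636474609375), (48.029571533203125, 67.9656753540039), 178.18165588378906) mean [ 0.478  -0.134   0.0853] [62. 65. 67.]
cap (303, 203) h 0.0856 ell ((478.0896301269531, -35.17365646362305), (48.10932922363281, 68.63516998291016), 175.54193115234375) mean [ 0.4779 -0.0354  0.085 ] [ 35.  54. 195.]
cap (294, 180) h 0.0857 ell ((477.6530456542969, 63.79326629638672), (47.86410903930664, 66.59728240966797), 177.81573486328125) mean [0.4775 0.0641 0.0851] [241. 220.   2.]
stand ((446.91619873046875, 19.931427001953125), (355.7855224609375, 7.0431084632873535), 89.81283569335938) bench z -0.0013697626783462646
```

View pics/crop0.png

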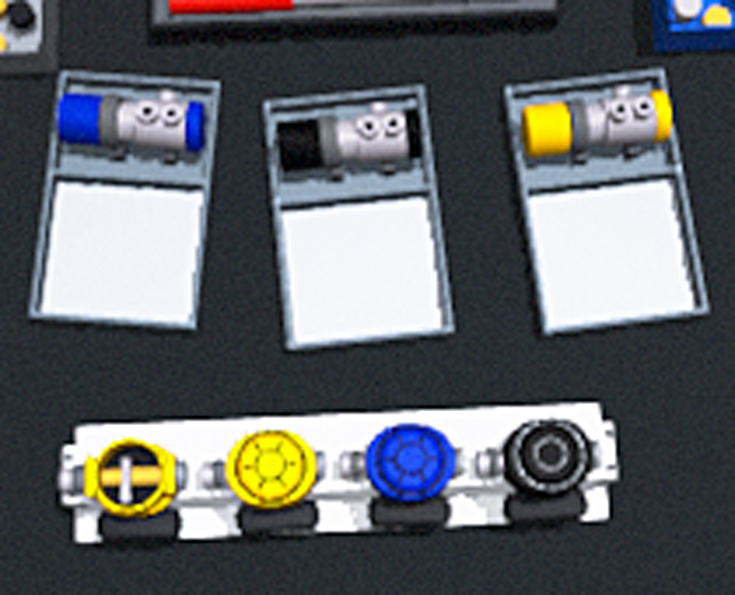

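The crop confirms the tray colours (blue, black and yellow, left to right) and the stage order. The stages sit at x≈0.479 and y≈0.074, -0.026 and -0.125. The trays are turned about -6.4° (blue), +4.0° (black) and +5.3° (yellow).

drive_tool:
  steps: "0.014 -0.0418 0 -4.05 1;0.014 -0.0418 0 -4.05 1;0.014 -0.0418 0 -4.05 1;0.014 -0.0418 0 -4.05 1;0.014 -0.0418 0 -4.05 1;0.014 -0.0418 0 -4.05 1;0.014 -0.0418 0 -4.05 1;0.014 -0.0418 0 -4.05 1;0.014 -0.0418 0 -4.05 1;0.014 -0.0418 0 -4.05 1;0.014 -0.0418 0 -4.05 1;0.014 -0.0418 0 -4.05 1;0.014 -0.0418 0 -4.05 1;0.014 -0.0418 0 -4.05 1;0.014 -0.0418 0 -4.05 1;0.014 -0.0418 0 -4.05 1;0 0 0 0 1;0 0 0 0 1"
  grip_force: 40

```text
t: 2.35
tcp_pos: [0.4791, -0.1256, 0.2558]
ee_rot: [0.707, 0.707, -0.0, -0.001]
ft_force: [0.6, -0.0, -0.1]
grip_width: 0.0854
finger_force: 0.0
```

drive_tool:
  steps: "0 0 -0.03 0 1;0 0 -0.04 0 1;0 0 -0.04 0 1;0 0 -0.03 0 1;0 0 -0.02 0 1;0 0 -0.01 0 1;0 0 -0.006 0 1;0 0 0 0 1"

```text
t: 3.35
tcp_pos: [0.4796, -0.1257, 0.0807]
ee_rot: [0.707, 0.707, 0.0, 0.0]
ft_force: [-0.4, -0.8, 0.4]
grip_width: 0.0854
finger_force: 0.0
```

```bash
python3 - <<'E'
from h import *
c=snap('side'); i=c['color'][130:290,200:400,::-1]; cv2.imwrite('pics/s1.png',cv2.resize(i,None,fx=3.5,fy=3.5,interpolation=cv2.INTER_CUBIC))
print(r.get_obs()['tcp_pos'],r.get_obs()['ft_force'])
E
```

```text
[ 0.4799032  -0.12587734  0.08101404] [ 0.14238272  0.71024578 -0.23205106]
```

View pics/s1.png

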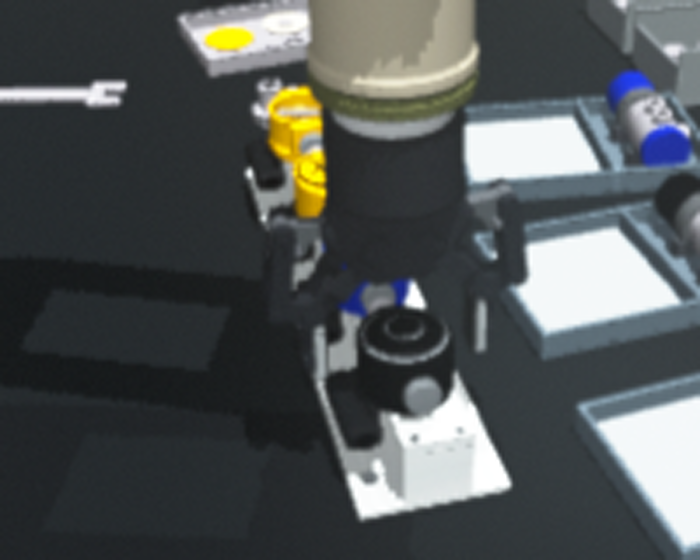

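The fingers straddle the black case, with the pads at crop columns 320 and 480 and the case at 405. I'll close now.

drive_tool:
  steps: "0 0 0 0 0.6;0 0 0 0 0.5;0 0 0 0 0.4;0 0 0 0 0.3;0 0 0 0 0.3;0 0 0 0 0.3;0 0 0 0 0.3"
  grip_force: 50

```text
t: 4.28
tcp_pos: [0.4805, -0.1263, 0.0816]
ee_rot: [0.707, 0.707, 0.001, 0.001]
ft_force: [0.6, 1.6, 5.5]
grip_width: 0.0533
finger_force: 53.1
```

drive_tool:
  steps: "0 0 0.008 0 0.3;0 0 0.015 0 0.3;0 0 0.025 0 0.3;0 0 0.03 0 0.3;0 0 0.022 0 0.3;0 0 0 0 0.3;0 0 0 0 0.3"

```text
t: 5.15
tcp_pos: [0.479, -0.1257, 0.1796]
ee_rot: [0.707, 0.707, -0.0, -0.0]
ft_force: [-0.2, 0.7, -2.6]
grip_width: 0.0532
finger_force: 52.9
```

```bash
python3 - <<'E'
from h import *
c=snap('side'); i=c['color'][90:290,200:420,::-1]; cv2.imwrite('pics/s2.png',cv2.resize(i,None,fx=3,fy=3,interpolation=cv2.INTER_CUBIC))
print(r.get_obs()['tcp_pos'],r.get_obs()['ft_force'],r.get_obs()['ee_rot'])
W=cloud(c);C=c['color'].astype(int)
m=(C.max(-1)<110)&(abs(W[...,0]-.48)<.04)&(abs(W[...,1]+.126)<.04)&(W[...,2]>.14)&(W[...,2]<.21)
p=W[m]; print(m.sum(), [np.percentile(p[:,i],[1,50,99]).round(4) for i in range(3)], np.histogram(p[:,2],10))
E
```

```text
[ 0.47868391 -0.12561293  0.17909125] [-1.47391261  1.14407307 -1.8102031 ] [ 7.07095884e-01  7.07117023e-01 -3.98287296e-04 -8.76197083e-04]
1025 [array([0.4408, 0.4692, 0.5173]), array([-0.1629, -0.1385, -0.1006]), array([0.141 , 0.1796, 0.2091])] (array([119,  67,  67,  76,  87, 186, 290,  32,  35,  66]), array([0.14038005, 0.14733782, 0.15429559, 0.16125337, 0.16821114,
       0.17516891, 0.18212669, 0.18908446, 0.19604223, 0.203     ,
       0.20995778]))
```

View pics/s2.png

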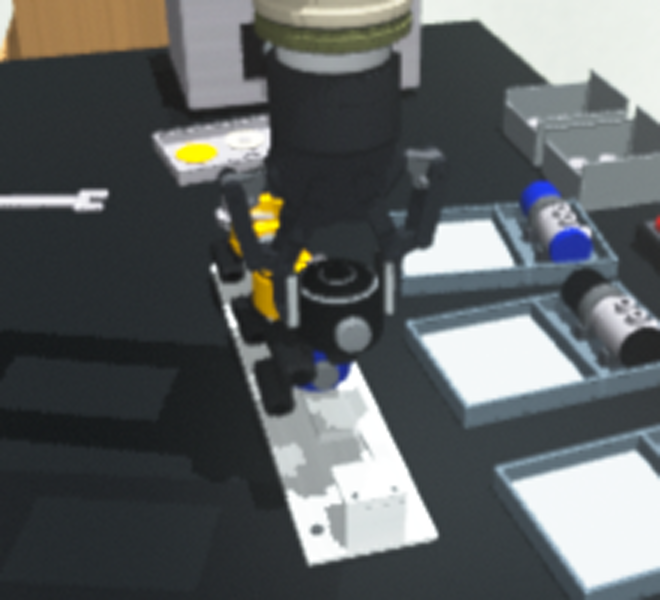

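drive_tool:
  steps: "0.009 0.006 0 0.4 0.3;0.0171 0.0126 0 0.4 0.3;0.0225 0.0166 0 0.4 0.3;0.0225 0.0166 0 0.4 0.3;0.0225 0.0166 0 0.4 0.3;0.0225 0.0166 0 0.4 0.3;0.0225 0.0166 0 0.4 0.3;0.0171 0.0126 0 0.4 0.3;0.01 0.008 -0.01 0.4 0.3;0.0053 0.0038 -0.02 0.4 0.3;0 0 -0.03 0 0.3;0 0 -0.02 0 0.3;0 0 -0.01 0 0.3;0 0 0 0 0.3;0 0 0 0 0.3"

```text
t: 7.08
tcp_pos: [0.6513, -0.0, 0.0916]
ee_rot: [0.682, 0.731, 0.001, 0.001]
ft_force: [1.0, -0.5, -2.1]
grip_width: 0.0532
finger_force: 52.9
```

```bash
python3 - <<'E'
from h import *
o=r.get_obs();print(o['tcp_pos'],o['ft_force'],o['ee_rot'],o['joint_vel'].round(3))
E
```

```text
[ 6.51280459e-01 -3.63321460e-05  9.16223897e-02] [ 0.99392138 -0.51349186 -2.05834474] [6.82050423e-01 7.31304428e-01 6.43097719e-04 7.99631248e-04] [ 0.    -0.007 -0.006 -0.001  0.001 -0.   ]
```

drive_tool:
  steps: "-0.001 0 -0.01 0 0.3;0 0 -0.01 0 0.3;0 0 -0.006 0 0.3;0 0 -0.003 0 0.3;0 0 -0.002 0 0.3;0 0 0 0 0.3"

```text
t: 7.82
tcp_pos: [0.6495, 0.0001, 0.0593]
ee_rot: [0.682, 0.731, -0.0, 0.0]
ft_force: [0.1, 0.4, -1.9]
grip_width: 0.0533
finger_force: 52.9
```

drive_tool:
  steps: "0 0 -0.0015 0 0.3;0 0 -0.001 0 0.3;0 0 0 0 0.3"

```text
t: 8.2
tcp_pos: [0.6494, 0.0001, 0.0567]
ee_rot: [0.682, 0.731, -0.0, -0.0]
ft_force: [-0.2, 0.2, -2.0]
grip_width: 0.0532
finger_force: 52.9
```

drive_tool:
  steps: "0 0 -0.001 0 0.3;0 0 -0.0005 0 0.3;0 0 0 0 0.3"

```text
t: 8.57
tcp_pos: [0.6495, 0.0001, 0.0566]
ee_rot: [0.682, 0.731, -0.0, 0.0]
ft_force: [-6.6, 0.2, 8.9]
grip_width: 0.053
finger_force: 54.2
```

Contact was gentle, so I'll release and retreat toward the yellow stage.

drive_tool:
  steps: "0 0 0 0 0.66;0 0 0 0 0.7;0 0 0 0 0.8;0 0 0 0 0.85;0 0 0 0 0.85;0 0 0 0 0.85;0 0 0.01 0 0.85;0 0 0.03 0 0.85;0 0 0.04 0 0.9;0 0 0.04 0 1;0 0 0.03 0 1"

```text
t: 9.95
tcp_pos: [0.6501, 0.0001, 0.2087]
ee_rot: [0.682, 0.731, 0.001, 0.001]
ft_force: [0.9, 0.2, -0.9]
grip_width: 0.0859
finger_force: 0.0
```

drive_tool:
  steps: "-0.009 0.004 0 -0.4 1;-0.018 0.008 0 -0.4 1;-0.024 0.01 0 -0.4 1;-0.024 0.01 0 -0.4 1;-0.024 0.01 0 -0.4 1;-0.024 0.01 0 -0.4 1;-0.024 0.01 0 -0.4 1;-0.014 0.008 0 -0.4 1;-0.009 0.004 0 -0.4 1;0 0 0 -0.4 1;0 0 0 0 1;0 0 0 0 1"

```text
t: 11.45
tcp_pos: [0.4799, 0.0738, 0.2053]
ee_rot: [0.707, 0.707, 0.0, 0.0]
ft_force: [-0.1, -0.6, -0.6]
grip_width: 0.0856
finger_force: 0.0
```

```bash
python3 - <<'E'
from h import *
o=r.get_obs();print(o['tcp_pos'],o['ee_rot'])
c=snap('side'); i=c['color'][130:330,230:490,::-1]; cv2.imwrite('pics/s3.png',cv2.resize(i,None,fx=3,fy=3,interpolation=cv2.INTER_CUBIC))
E
```

```text
[0.47988376 0.07384161 0.20529284] [7.07214717e-01 7.06998826e-01 4.10429753e-06 6.59192942e-05]
```

View pics/s3.png

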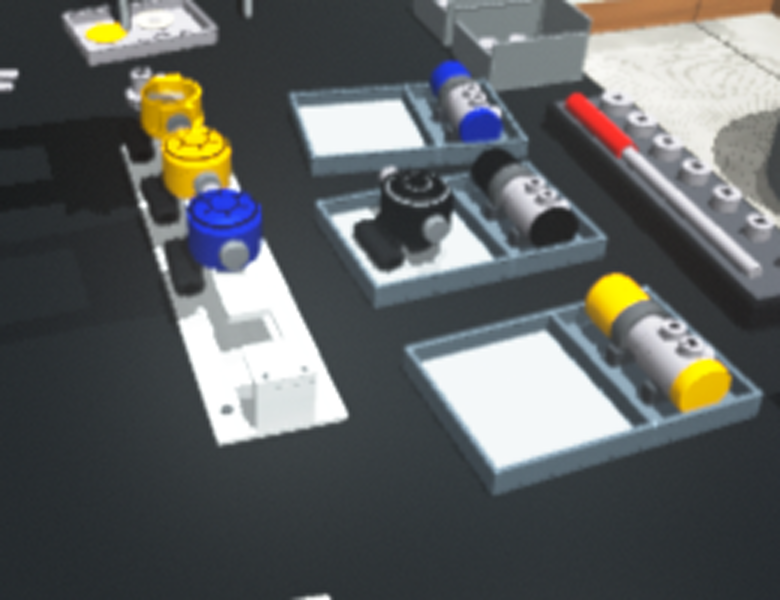

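Black sits upright and centred in its tray (crop 413,215). The gripper is above the finished yellow stage (crop 197,160), so I'll pick that next.

drive_tool:
  steps: "-0.001 0 -0.02 0 1;0 0 -0.035 0 1;0 0 -0.035 0 1;0 0 -0.02 0 1;0 0 -0.01 0 1;0 0 -0.005 0 1;0 0 0 0 1"

```text
t: 12.38
tcp_pos: [0.4788, 0.0741, 0.0807]
ee_rot: [0.707, 0.707, 0.0, 0.0]
ft_force: [-0.1, 0.1, 0.4]
grip_width: 0.0854
finger_force: 0.0
```

drive_tool:
  steps: "0 0 0 0 0.6;0 0 0 0 0.5;0 0 0 0 0.4;0 0 0 0 0.3;0 0 0 0 0.3;0 0 0 0 0.3;0 0 0 0 0.3"

```text
t: 13.25
tcp_pos: [0.4798, 0.0742, 0.0819]
ee_rot: [0.707, 0.707, 0.001, 0.001]
ft_force: [1.1, -0.6, 6.2]
grip_width: 0.0532
finger_force: 52.8
```

drive_tool:
  steps: "0 0 0.008 0 0.3;0 0 0.015 0 0.3;0 0 0.025 0 0.3;0 0 0.03 0 0.3;0 0 0.022 0 0.3;0 0 0 0 0.3;0 0 0 0 0.3"

```text
t: 14.12
tcp_pos: [0.4779, 0.0741, 0.1796]
ee_rot: [0.707, 0.707, -0.0, -0.0]
ft_force: [0.8, -0.2, -2.8]
grip_width: 0.053
finger_force: 53.1
```

drive_tool:
  steps: "0.0053 -0.0081 0 0.48 0.3;0.0125 -0.019 0 0.48 0.3;0.0196 -0.0298 0 0.48 0.3;0.0214 -0.0325 0 0.48 0.3;0.0214 -0.0325 0 0.48 0.3;0.0214 -0.0325 0 0.48 0.3;0.0214 -0.0325 0 0.48 0.3;0.0214 -0.0325 0 0.48 0.3;0.0178 -0.0271 0 0.48 0.3;0.0107 -0.0163 0 0.48 0.3;0.0053 -0.0081 -0.02 0.5 0.3;0 0 -0.03 0 0.3;0 0 -0.03 0 0.3;0 0 -0.01 0 0.3;0 0 0 0 0.3;0 0 0 0 0.3"

```text
t: 16.12
tcp_pos: [0.6575, -0.197, 0.0918]
ee_rot: [0.674, 0.739, 0.0, 0.001]
ft_force: [0.6, -0.1, -2.0]
grip_width: 0.0531
finger_force: 53.2
```

drive_tool:
  steps: "-0.001 0 -0.01 0 0.3;0 0 -0.01 0 0.3;0 0 -0.006 0 0.3;0 0 -0.004 0 0.3;0 0 -0.0025 0 0.3;0 0 0 0 0.3"

```text
t: 16.88
tcp_pos: [0.6556, -0.1968, 0.0577]
ee_rot: [0.674, 0.739, -0.0, -0.0]
ft_force: [0.8, -0.3, -3.2]
grip_width: 0.0533
finger_force: 53.2
```

drive_tool:
  steps: "0 0 -0.001 0 0.3;0 0 -0.001 0 0.3;0 0 0 0 0.3"

```text
t: 17.25
tcp_pos: [0.656, -0.197, 0.0569]
ee_rot: [0.674, 0.739, 0.0, 0.0]
ft_force: [-3.5, 0.8, 6.2]
grip_width: 0.053
finger_force: 54.0
```

Contact. I'll release and go on to blue at (0.479, -0.026).

drive_tool:
  steps: "0 0 0 0 0.66;0 0 0 0 0.7;0 0 0 0 0.8;0 0 0 0 0.85;0 0 0 0 0.85;0 0 0 0 0.85;0 0 0.01 0 0.85;0 0 0.03 0 0.85;0 0 0.04 0 0.9;0 0 0.04 0 1;0 0 0.03 0 1"

```text
t: 18.62
tcp_pos: [0.6563, -0.197, 0.2093]
ee_rot: [0.674, 0.739, 0.001, 0.001]
ft_force: [0.6, 0.0, -0.0]
grip_width: 0.0856
finger_force: 0.0
```

drive_tool:
  steps: "-0.009 0.009 0 -0.53 1;-0.018 0.017 0 -0.53 1;-0.024 0.023 0 -0.53 1;-0.024 0.023 0 -0.53 1;-0.024 0.023 0 -0.53 1;-0.024 0.023 0 -0.53 1;-0.024 0.023 0 -0.53 1;-0.018 0.017 0 -0.53 1;-0.009 0.009 0 -0.53 1;-0.003 0.004 0 -0.53 1;0 0 0 0 1;0 0 0 0 1"

```text
t: 20.12
tcp_pos: [0.479, -0.0262, 0.2058]
ee_rot: [0.707, 0.707, -0.0, 0.0]
ft_force: [-0.9, 0.4, 0.2]
grip_width: 0.0853
finger_force: 0.0
```

```bash
python3 - <<'E'
from h import *
o=r.get_obs();print(o['tcp_pos'],o['ee_rot'])
c=snap('side'); i=c['color'][130:330,230:490,::-1]; cv2.imwrite('pics/s4.png',cv2.resize(i,None,fx=3,fy=3,interpolation=cv2.INTER_CUBIC))
E
```

```text
[ 0.47902809 -0.02620975  0.20578244] [ 7.07212488e-01  7.07001053e-01 -2.05397953e-05  8.68617162e-05]
```

View pics/s4.png

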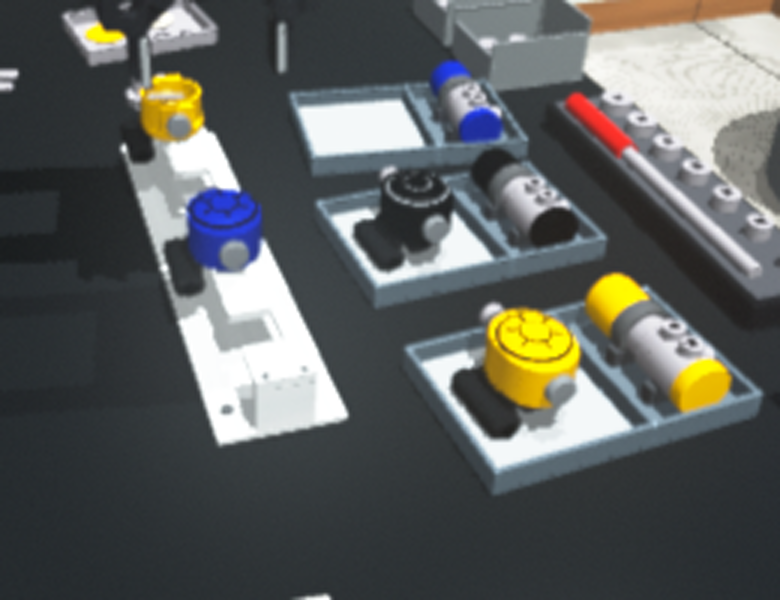

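Yellow sits upright in its tray (crop 530,360), and blue is next at (225,230).

drive_tool:
  steps: "0 0 -0.02 0 1;0 0 -0.035 0 1;0 0 -0.035 0 1;0 0 -0.02 0 1;0 0 -0.01 0 1;0 0 -0.005 0 1;0 0 0 0 1"

```text
t: 21.05
tcp_pos: [0.4791, -0.0259, 0.0812]
ee_rot: [0.707, 0.707, 0.0, 0.0]
ft_force: [1.0, 0.0, 0.5]
grip_width: 0.0852
finger_force: 0.0
```

drive_tool:
  steps: "0 0 0 0 0.6;0 0 0 0 0.5;0 0 0 0 0.4;0 0 0 0 0.3;0 0 0 0 0.3;0 0 0 0 0.3;0 0 0 0 0.3"

```text
t: 21.92
tcp_pos: [0.4799, -0.0259, 0.0823]
ee_rot: [0.707, 0.707, 0.001, 0.001]
ft_force: [-0.2, 1.1, 5.7]
grip_width: 0.0536
finger_force: 53.1
```

drive_tool:
  steps: "0 0 0.008 0 0.3;0 0 0.015 0 0.3;0 0 0.025 0 0.3;0 0 0.03 0 0.3;0 0 0.022 0 0.3;0 0 0 0 0.3;0 0 0 0 0.3"

```text
t: 22.8
tcp_pos: [0.4782, -0.0257, 0.1801]
ee_rot: [0.707, 0.707, -0.0, -0.0]
ft_force: [0.0, -0.5, -2.7]
grip_width: 0.053
finger_force: 52.9
```

drive_tool:
  steps: "0.0058 0.0066 0 -0.58 0.3;0.0134 0.0153 0 -0.58 0.3;0.0211 0.0241 0 -0.58 0.3;0.023 0.0263 0 -0.58 0.3;0.023 0.0263 0 -0.58 0.3;0.023 0.0263 0 -0.58 0.3;0.023 0.0263 0 -0.58 0.3;0.023 0.0263 0 -0.58 0.3;0.0192 0.0219 0 -0.58 0.3;0.0115 0.0131 0 -0.58 0.3;0.0058 0.0066 -0.02 -0.6 0.3;0 0 -0.03 0 0.3;0 0 -0.03 0 0.3;0 0 -0.01 0 0.3;0 0 0 0 0.3;0 0 0 0 0.3"

```text
t: 24.8
tcp_pos: [0.6713, 0.1934, 0.0923]
ee_rot: [0.746, 0.666, 0.001, 0.001]
ft_force: [0.1, 0.3, -1.8]
grip_width: 0.0531
finger_force: 53.0
```

drive_tool:
  steps: "-0.001 0 -0.01 0 0.3;0 0 -0.01 0 0.3;0 0 -0.006 0 0.3;0 0 -0.004 0 0.3;0 0 -0.002 0 0.3;0 0 0 0 0.3"

```text
t: 25.55
tcp_pos: [0.6695, 0.1933, 0.0588]
ee_rot: [0.745, 0.667, 0.0, -0.0]
ft_force: [-0.2, 1.4, -2.0]
grip_width: 0.0531
finger_force: 53.0
```

drive_tool:
  steps: "0 0 -0.001 0 0.3;0 0 -0.001 0 0.3;0 0 0 0 0.3"

```text
t: 25.92
tcp_pos: [0.6697, 0.1934, 0.0574]
ee_rot: [0.745, 0.667, 0.0, 0.0]
ft_force: [-1.6, -0.7, 1.3]
grip_width: 0.0533
finger_force: 53.3
```

drive_tool:
  steps: "0 0 -0.0005 0 0.3;0 0 0 0 0.66;0 0 0 0 0.7;0 0 0 0 0.8;0 0 0 0 0.85;0 0 0 0 0.85;0 0 0 0 0.85;0 0 0.01 0 0.85;0 0 0.03 0 0.85;0 0 0.04 0 0.9;0 0 0.04 0 1;0 0 0.03 0 1"

```text
t: 27.42
tcp_pos: [0.6701, 0.1935, 0.2098]
ee_rot: [0.745, 0.667, 0.001, 0.001]
ft_force: [0.7, 0.5, 0.3]
grip_width: 0.0855
finger_force: 0.0
```

drive_tool:
  steps: "-0.02 0.01 0.02 0 1;-0.04 0.02 0.02 0 1;-0.04 0.04 0.02 0 1;-0.04 0.04 0 0 1;-0.04 0.04 0 0 1;-0.04 0.04 0 0 1;-0.04 0.04 0 0 1;-0.02 0.02 0 0 1;0 0 0 0 1;0 0 0 0 1"

```text
t: 28.68
tcp_pos: [0.3899, 0.443, 0.2669]
ee_rot: [0.745, 0.667, 0.0, 0.0]
ft_force: [0.1, -0.3, -0.6]
grip_width: 0.0853
finger_force: 0.0
```

```bash
python3 - <<'E'
from h import *
from m import floors
c=snap('top'); i=c['color'][100:270,190:470,::-1]; cv2.imwrite('pics/t5.png',cv2.resize(i,None,fx=2.8,fy=2.8,interpolation=cv2.INTER_CUBIC))
W=cloud(c);H=W[...,2]
for n,x,y,a in(('black',.648,.0005,4.0),('yellow',.6547,-.1973,5.3),('blue',.669,.1932,-6.4)):
    m=(H>.054)&(H<.075)&(np.hypot(W[...,0]-x,W[...,1]-y)<.05)
    p=W[m]; a=np.radians(a); d=(p.mean(0)-[x,y,0])[:2]; t=(p.max(0)+p.min(0))[:2]/2-[x,y]
    print(n,m.sum(),'cover off-centre mm (tray axes)',(1000*np.array([[np.cos(a),np.sin(a)],[-np.sin(a),np.cos(a)]])@d).round(1),'top z',np.percentile(p[:,2],[50,95]).round(4))
E
```

```text
black 397 cover off-centre mm (tray axes) [-1.  -0.5] top z [0.0629 0.0676]
yellow 394 cover off-centre mm (tray axes) [-0.9  2. ] top z [0.0624 0.0672]
blue 399 cover off-centre mm (tray axes) [-1.8 -1.8] top z [0.0628 0.0678]
```

View pics/t5.png

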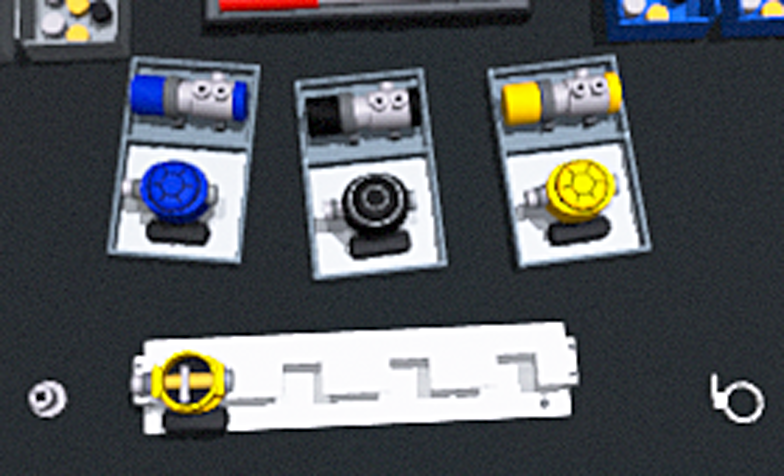

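All three stages are upright in the matching trays: blue (173,190), black (375,205) and yellow (582,190). Each is within about 3 mm of centre. The open stage (190,383), torque adapter (47,400) and clamp (740,400) look undisturbed.

```bash
python3 -c "from rig import r; print(r.hand_in())"
```

```text
the job is handed in; nothing more can be done
None
```

The black, yellow and blue second stages are each in the tray with matching caps, cover up and within about 3 mm of centre by the last camera check. The open yellow stage, torque adapter and mouthpiece clamp look undisturbed, and I handed the job in at about 29 s.

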